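Shut the spice box and draw its door tight with the cam lock

ROBOT

A 6-joint arm with a two-finger parallel gripper is mounted at the origin on the work surface. World frame = base frame: x ahead of the robot, y to its left, z up, the work surface at z = 0. Lengths are in mm, angles in degrees, forces in N, time in s.
With the tool pointing down it reaches from about 250 to 725 mm from the base axis. Payload 4 kg.
Tool frame: the origin (TCP) lies midway between the tips of the shut fingers; the grasp point (between the pads) lies r.grasp_offset behind it (r.grasp_offset is the distance from the TCP to the grasp point, in mm); z points along the fingers, y is the line along which they close (so a half turn about z gives the same grasp; the last joint's range is limited). The gripper opens to 85 mm and grips with 20 to 120 N. Pads are 22 mm wide; open, the fingers measure 114 mm over their backs; the gripper's body (76 mm by 85 mm) begins 54 mm behind the grasp point. The pads swing forward as they close: fully open they stand 13 mm farther back than shut.
Start: joints at [-73.453, 13.785, 0.286, 76.501, 0, 90], TCP at [142.399, -479.293, 231.306] pointing down, gripper open.
Joint ranges: [-155.79, 155.79], [-60.16, 107.12], [-62.33, 73.08], [-114, 123.19], [-81.49, 82.49], [-180, 180]. Speed limits (degrees/s): [159.86, 159.86, 180, 180, 180, 180].

INTERFACE

Orientations are given as a 3x3 rotation matrix whose columns are the frame's x, y, z axes.
In Python, from workcell import sensors, eyes, r gives the robot as it stands.
- The arm moves only by the shell command python3 -m handwheel 'ROWS'. ROWS is JSON, one flat list of numbers, 5 for each row, row after row: the opening in per cent of the stroke, from 0 (shut) to 100 (fully open), then the shift along the tool's x, y, z in cm, then the turn about the tool's z in rad. In form: [hand, tx, ty, tz, roll, hand, tx, ty, tz, roll, ...]. A call has 1 to 10 rows; each row is the pose to reach, as a shift and turn from the pose commanded when the call began, along the tool's axes at that moment; what a row does not reach only later rows make up. A row lasts 1/8 s, in which the tool goes at most 62.5 mm and 10.7 degrees, less where a joint would pass 70% of its speed; a pose out of reach is approached as far as the arm can. A call with a gripper value outside its range is refused whole. The fingers move at their own pace and stop on an object; the grip force is fixed at half the most. Time passes only in rows, so rows that repeat a pose let the fingers close. It gives the time, the measured TCP pose, the force, the opening and the grip force at its end, in the units of the state.
- sensors.sense(): the state, without advancing time (a new reading comes with each control period).
- eyes.read_camera(name): name is "scene" or "top"; returns a dict with "frame" (420x560x3 uint8, red, green, blue), "fx", "fy", "cx", "cy" (pixels), "dist" ([k1, k2, p1, p2, k3] as OpenCV has them; the pictures are not rectified), "position" and "attitude" of the camera in the world. Camera axes: x right, y up, looking along -z (the intrinsics and any distortion apply to the point x, -y, -z); pixel columns grow to the right and rows downward; lengths in mm; the calibration is good to about 2 mm. A picture is of the moment at which its call begins. There is no depth.
- r.close_job(): hands the job in; it is judged then, once.
The state is a dict: "time": time; "q": joint angles; "joint_velocities": joint speeds; "tau": joint torques, N m; "tool_pos": TCP position; "eef_rot": TCP orientation; "wrist_force": force on the tool from outside, world axes, zero at the start; "moment": the same for the moment, N m; "gripper_width": opening from 0.0 (shut) to 1.0 (fully open); "grasp_force": force on a finger pad.
Only numpy, scipy, OpenCV 4.12 (cv2) and the standard library are available. Lean on these libraries where they do the work, as an engineer would, in place of code of your own. Each camera call takes 0.05 s, during which the arm holds its last target. There are 200 camera calls.

TASK

Swing the wooden spice box's door to, then turn the lever of the cam lock on top of the box a full quarter turn clockwise, so that the cam catches the pin on the door and holds it drawn fully shut by itself. Leave the lantern, jar and cup standing where they are.

Things in the scene. Friction and masses are not known exactly. Their poses are not given: they have to be found in the camera images.
- spice_box: Plain wooden box, fixed, 130 deep (x) x 160 wide (y) x 150 tall. Origin: centre of its underside, z up. Its open front faces its own -x (front edge x=-65). The closed door's outer face is the plane x=-80, from y=+75 (hinge edge) to y=-80 (free edge). A steel cam lock lies on the top near the (-x, -y) corner.
- door (a joint): Door angle in rad: 0 = tight shut, up to 1.2 = open towards the box's -x. Slab 155 wide, 14 thick, 144 tall, 0.35 kg. Stiff, damped hinge (about 1 N pushing slowly), stays where left. A sprung rubber strip at the free edge keeps the unlocked door about 0.075 rad open: pushed farther it resists (1 to 6 N) and springs back to 0.075 to 0.09 when let go.
- hinge (a point): Point on the door's vertical hinge axis, at the level of the box's underside: (-80, +75, 0) mm in the box frame, on the door's outer face.
- door_face (a point): Point on the door's outer face, 85 mm from the hinge axis (a little past half its width) and 20 mm below the box top. x of its frame is the inward normal of the face (the closing direction), z up.
- keeper (a point): Keeper pin: upright steel pin 8 mm in diameter on the door's top edge, its top 20 mm above the box top, 120 mm from the hinge axis. The point lies on its axis 10 mm above the box top.
- cam (a joint): Angle in rad of cam and lever (one steel piece), positive CLOCKWISE from above: 0 = unlocked, lever along the box's +y; 1.57 = locked, lever along the box's +x (straight back, away from the door), at a stop. Turning takes about 1 N at the tab, up to 5 N while drawing the door; it stays where left, also under the door's pull.
- cam_axis (a point): Point on the cam's vertical turning axis, 16 mm above the box top, at (-45, -45) mm in the box frame; fixed to the box.
- cam_tip (a point): Leading tip of the cam, a spiral hook on the far side of the axis from the lever: 8 mm bar, 6 to 14 mm above the box top, tip 52 mm from the axis. Unlocked it lies clear on the -y side; turning, it passes in front of the keeper pin and draws it in if the door is under about 0.11 rad open. Turned past about 0.4 rad with the door open, it blocks the pin and the door cannot shut.
- lever_tab (a point): Centre of the upright tab at the lever's end, 58 mm from the cam axis: 26 long along the lever, 8 thick, 22 tall, from 4 to 26 mm above the box top; the point is 16 mm above the box top. Frame turns with the lever: y outwards along it, x the way the tab moves when locking. Nothing else stands on the box top in its path.
- lantern: Bystander: orange camping lantern, 90 mm in diameter, 175 tall with its bail. Origin: centre of its underside.
- jar: Bystander: glass spice jar with screw lid, 60 mm in diameter, 98 tall. Origin: centre of its underside.
- cup: Bystander: white ceramic cup, 76 mm in diameter, 75 tall. Origin: centre of its underside.
Things that resemble listed ones, but are neither listed nor needed, are in the scene too. What is meant by the spice_box is not purple, and is the smaller of those in its own colour.

How it is judged:
By the outcome, as a careful person would: the job done as asked, in the order asked, and still so for the second after the job is handed in, with the robot touching nothing.
It also fails if it takes over 48 s, if anything falls off the work surface, if the arm or the gripper's body presses on something with over 40 N, if the wrist force passes 120 N, or if a joint passes its speed limit or range.

## Working session

There is one attempt and no reset: what is moved stays moved. The work goes in short steps, Python scripts to look and compute and a shell command to move; the robot and the scene stay as the last step left them, time stands still between calls to the robot, and variables do not carry over. Pictures are saved under pics/ and viewed, at most 10 in all, crops included, and the job is handed in when it is done.

```bash
mkdir -p pics; ls
cat > h.py <<'E'
import numpy as np, cv2, sys
from workcell import sensors, eyes, r
def shot(n):
    c=eyes.read_camera(n); return c
def K(c): return np.array([[c['fx'],0,c['cx']],[0,c['fy'],c['cy']],[0,0,1.]]), np.array(c['dist'],float)
def att(c):
    return np.array(c['attitude'],float).reshape(3,3)
def ray(c,uv):
    k,d=K(c); p=cv2.undistortPoints(np.array(uv,float).reshape(-1,1,2),k,d).reshape(-1,2)
    v=np.c_[p[:,0],-p[:,1],-np.ones(len(p))]@att(c).T
    return np.array(c['position'],float),v
def onz(c,uv,z):
    o,v=ray(c,uv); return o+v*((z-o[2])/v[:,2])[:,None]
def proj(c,P):
    k,d=K(c); q=(np.array(P,float).reshape(-1,3)-np.array(c['position']))@att(c)
    q=q*[1,-1,-1]
    return cv2.projectPoints(q,np.zeros(3),np.zeros(3),k,d)[0].reshape(-1,2)
E
python3 - <<'E'
from h import *
for n in('scene','top'):
    c=shot(n); print({k:v for k,v in c.items() if k!='frame'})
    cv2.imwrite(f'pics/{n}0.png',c['frame'][:,:,::-1])
print(sensors.sense(), r.grasp_offset)
E
```

```text
pics
{'fx': 443.7285889201447, 'fy': 443.7285889201447, 'cx': 279.51519940055346, 'cy': 221.14546676540624, 'dist': array([-0.10713578,  0.        ,  0.        ,  0.        ,  0.        ]), 'position': array([264.15400833, -74.81772401, 944.53172895]), 'attitude': array([[ 0.3395311 ,  0.88796685, -0.31021525],
       [-0.94057699,  0.31849633, -0.11779224],
       [-0.00579319,  0.33177545,  0.9433406 ]])}
{'fx': 388.6783886344951, 'fy': 388.6783886344951, 'cx': 277.69922055971125, 'cy': 209.5694595745382, 'dist': array([-0.0697305,  0.       ,  0.       ,  0.       ,  0.       ]), 'position': array([447.90777522,  20.18562276, 916.1787759 ]), 'attitude': array([[-0.02208886,  0.99216834, -0.12293929],
       [-0.99963812, -0.02380701, -0.01252407],
       [-0.0153528 ,  0.12261816,  0.99233516]])}
{'time': 0.1, 'q': array([-7.34538703e+01,  1.38278414e+01,  2.21469450e-01,  7.65010020e+01,
       -5.51025507e-04,  8.99994797e+01]), 'joint_velocities': array([-0.09931547, -0.06227466,  0.12743467, -0.05805993, -0.00476922,
       -0.02611461]), 'tau': array([-2.84715843e-04, -3.73138046e+01,  2.53010166e+01,  1.08507858e-02,
       -2.49218289e-05, -5.78430530e-06]), 'tool_pos': array([ 142.23122714, -478.75906046,  230.50256589]), 'eef_rot': array([[ 9.58588168e-01,  2.84795418e-01, -5.42918032e-04],
       [ 2.84795935e-01, -9.58586490e-01,  1.79368656e-03],
       [-9.60017559e-06, -1.87402757e-03, -9.99998244e-01]]), 'wrist_force': array([ 0.3369116 , -0.23950161, -0.6423373 ]), 'moment': array([-0.01524259,  0.03471731, -0.04515151]), 'grasp_force': 0.0, 'gripper_width': 1.0010813654526154} 18.700000000000003
```

View pics/scene0.png

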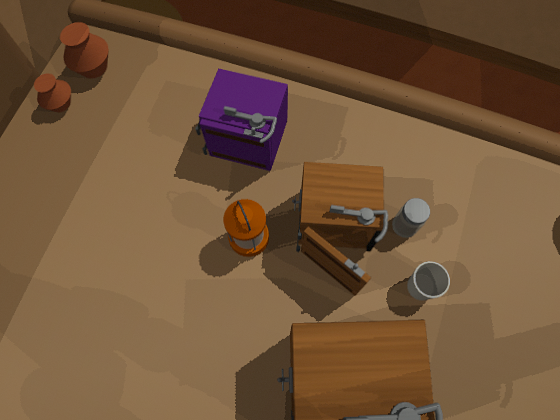

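View pics/top0.png

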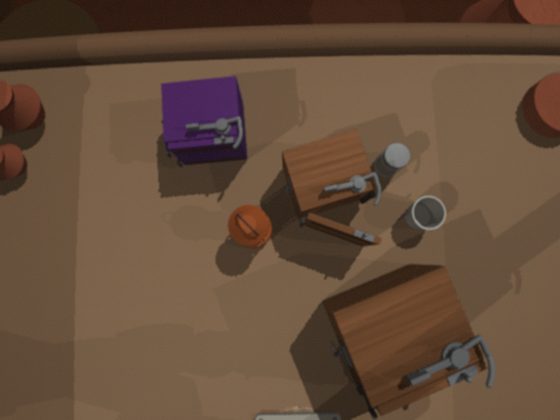

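Candidate boxes in the scene view are the purple one (245,118), a small wooden one (342,205) with its door ajar, and a large wooden one (362,375). The small wooden one fits, since it isn't purple and is the smaller of the two in wood. I'll confirm it with one enlarged crop.

Run:
```python
import cv2
a=cv2.imread('pics/scene0.png')[155:305,285:445]; b=cv2.imread('pics/top0.png')[120:270,265:425-25]
f=lambda i:cv2.convertScaleAbs(cv2.resize(i,None,fx=4,fy=4,interpolation=cv2.INTER_CUBIC),alpha=1.8)
import numpy as np
cv2.imwrite('pics/ca.png',f(a)); cv2.imwrite('pics/cb.png',f(b))
```

```text
(no output)
```

View pics/ca.png

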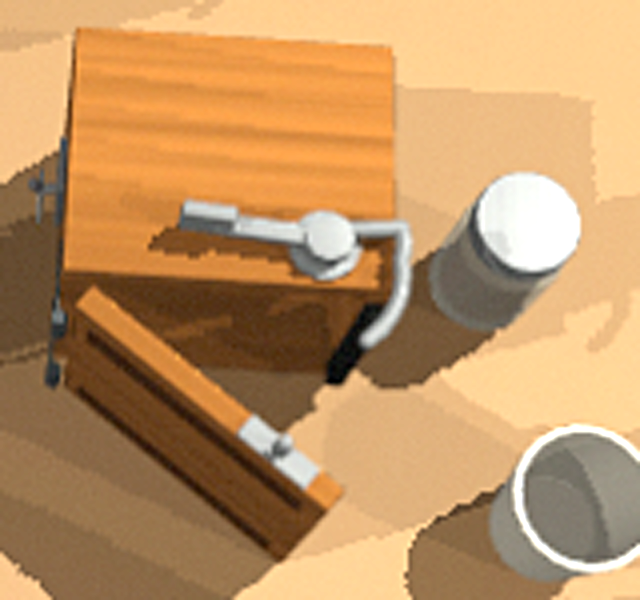

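View pics/cb.png

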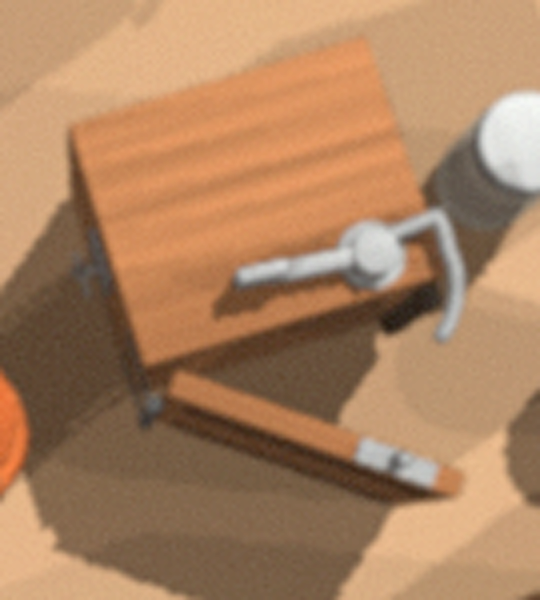

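Both crops show the small wooden box, with its door about half open and the keeper plate on the door top. The lever is at about (210,215) in the scene crop, pointing at the hinge side (unlocked). The jar is at (525,225) and the cup at (580,495). Next I fit the box pose from the clicked corners.

Run:
```python
from h import *
from scipy.optimize import least_squares
cs,ct=shot('scene'),shot('top')
f=lambda o,l:np.array(o)+(np.array(l)+.5)/4-.5
S=f((285,155),[(78,28),(392,46),(64,270),(328,236),(280,441),(92,290),(342,491)])
T=f((265,120),[(72,127),(367,37),(148,366),(378,250),(399,460),(176,374),(462,478)])
# triangulate
for i in range(7):
    o1,v1=ray(cs,S[i]);o2,v2=ray(ct,T[i]);A=np.c_[v1[0],-v2[0]];t=np.linalg.lstsq(A,o2-o1,rcond=None)[0]
    p,q=o1+t[0]*v1[0],o2+t[1]*v2[0];print(((p+q)/2).round(1),np.linalg.norm(p-q).round(1))
B=np.array([(65,80,150),(65,-80,150),(-65,80,150),(-45,-45,176)],float)
def W(p,P):
    c,s=np.cos(p[2]),np.sin(p[2]);P=np.atleast_2d(P)
    return np.c_[c*P[:,0]-s*P[:,1]+p[0],s*P[:,0]+c*P[:,1]+p[1],P[:,2]]
def res(p):
    P=W(p,B[:3]);return np.r_[proj(cs,P)-S[:3],proj(ct,P)-T[:3]].ravel()
z=onz(ct,T[:3],150);m=(z[1]+z[2])/2
s=least_squares(res,[m[0],m[1],np.arctan2(*(z[0]-z[1])[1::-1])-np.pi/2]);p=s.x
print('pose',p[:2].round(1),np.degrees(p[2]).round(2),'res',s.fun.round(1))
print('camaxis',W(p,[-45,-45,166]),'tri',) 
h=W(p,[-80,75,150])[0]
for c,u,z in((cs,S[4],170),(ct,T[4],170)):
    k=onz(c,u,z)[0];
    d=k-h; a=np.arctan2(d[1],d[0])-(p[2]-np.pi/2);print('pin',k.round(1),'r',np.hypot(*d[:2]).round(1),'door ang',-a)
print('hinge',h); np.save('pose.npy',p)
for n in('lantern','jar','cup'):pass
print('jar',onz(cs,f((285,155),[(525,222)]),98),onz(ct,[(397,156)],98)); print('cup',onz(cs,[(430.5,279)],75),onz(ct,[(429,213)],75)); print('lant',onz(ct,[(250,226)],130))
print('tab',W(p,[-45,13,166]))
```

```text
[659.1  18.8 154.7] 3.6
[ 700.9 -131.   159.2] 4.1
[537.4 -15.8 152.1] 3.8
[ 589.  -128.2  170.5] 5.0
[ 487.2 -134.5  169.2] 3.0
[534.1 -30.5 145.9] 2.5
[ 478.7 -168.9  153.2] 2.2
pose [621.2 -74.5] 16.03 res [ 0.5 -0.4  1.9  0.1  0.7  0.5 -1.5 -0.  -0.6 -0.3 -0.9  1. ]
camaxis [[ 590.34452274 -130.21612337  166.        ]] tri
pin [ 486.1 -133.2  170. ] r 114.9 door ang 0.6116987586569922
pin [ 487.9 -135.7  170. ] r 116.7 door ang 0.5902746440324866
hinge [523.56636456 -24.5483535  150.        ]
jar [[ 659.886209   -225.08701175   98.        ]] [[ 659.91867619 -230.34276514   98.        ]]
cup [[ 536.61054261 -293.82182035   75.        ]] [[ 536.6100435  -300.17231477   75.        ]]
lant [[513.04142325  87.0961895  130.        ]]
tab [[574.32721662 -74.47165365 166.        ]]
```

Run:
```python
from h import *
cs,ct=shot('scene'),shot('top')
for a,b in(((291,323),(325,303)),((426,320),(446,268)),((407,411),(460,358))):
    o1,v1=ray(cs,a);o2,v2=ray(ct,b);A=np.c_[v1[0],-v2[0]];t=np.linalg.lstsq(A,o2-o1,rcond=None)[0]
    print(((o1+t[0]*v1[0]+o2+t[1]*v2[0])/2).round(1))
z=250
for u in((325,303),(446,268),(490,365),(375,410)): print(onz(ct,u,230)[0].round(0))
s=sensors.sense();R=s['eef_rot']
p=np.load('pose.npy');c,si=np.cos(p[2]),np.sin(p[2])
for b in((-200,-5,115),(-200,-5,420)):
    w=np.array([c*b[0]-si*b[1]+p[0],si*b[0]+c*b[1]+p[1],b[2]]);print(w.round(1),(R.T@(w-s['tool_pos'])/10).round(2))
```

```text
[355.7 -59.4 127.9]
[ 421.6 -266.   226. ]
[ 276.5 -262.2  270.1]
[368. -50. 230.]
[ 422. -265.  230.]
[ 252. -334.  230.]
[ 185. -129.  230.]
[ 430.3 -134.6  115. ] [ 37.42 -24.82  11.62]
[ 430.3 -134.6  420. ] [ 37.42 -24.84 -18.88]
```

```bash
python3 -m handwheel '[0,0,0,-6,0, 0,0,0,-11,0, 0,10,-6.6,-11,0, 0,20,-13.2,-11,0, 0,30,-19.7,-11,0, 0,40.2,-26.3,-11,0, 0,40.2,-26.3,-11,0, 0,40.2,-26.3,-11,0, 0,40.2,-26.3,-11,0, 0,40.2,-26.3,-11,0]'
python3 - <<'E'
from h import *
s=sensors.sense();print(s['q'].round(1),s['tool_pos'].round(1),s['wrist_force'].round(1),s['gripper_width'])
p=np.load('pose.npy');c,si=np.cos(p[2]),np.sin(p[2]);d=s['tool_pos'][:2]-p[:2];print('box',c*d[0]+si*d[1],-si*d[0]+c*d[1])
c=shot('scene');cv2.imwrite('pics/s1.png',c['frame'][:,:,::-1])
E
```

```text
time: 1.55
tool_pos: [454.1, -110.4, 341.2]
eef_rot: [[0.958, 0.287, 0.0], [0.287, -0.958, 0.0], [0.0, 0.0, -1.0]]
wrist_force: [0.2, -0.9, 0.4]
gripper_width: -0.002
grasp_force: 0.0
[-13.7   8.9  10.4  91.5   0.  149.7] [ 454.1 -110.4  341.2] [ 0.2 -0.9  0.4] -0.001625872003573565
box -170.43847567188183 11.668171916401143
```

View pics/s1.png

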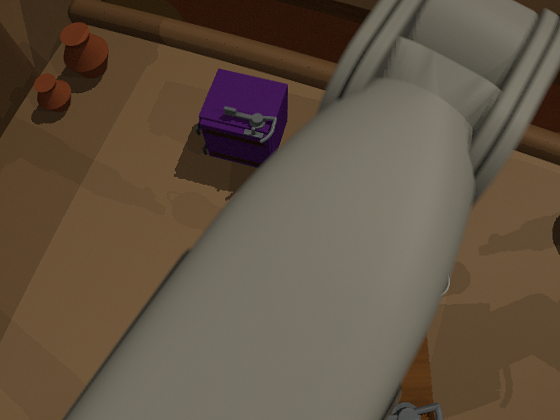

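```bash
python3 -m handwheel '[0,0,0,6,0, 0,0,0,12,0, 0,0,0,17,0, 0,0,0,21.3,0, 0,0,0,21.3,0, 0,0,0,21.3,0]'
```

```text
time: 2.35
tool_pos: [453.9, -113.1, 129.8]
eef_rot: [[0.959, 0.285, 0.002], [0.285, -0.959, -0.001], [0.002, 0.001, -1.0]]
wrist_force: [1.0, 1.0, -0.9]
gripper_width: 0.003
grasp_force: 0.0
```

```bash
python3 -m handwheel '[0,1,0,0,0, 0,2,0,0,0, 0,3,0,0,0, 0,4,0,0,0, 0,5,0,0,0, 0,5.5,0,0,0, 0,6,0,0,0, 0,6.5,0,0,0, 0,6.8,0,0,0, 0,6.8,0,0,0]'
```

```text
time: 3.6
tool_pos: [518.9, -93.0, 128.5]
eef_rot: [[0.958, 0.285, 0.002], [0.285, -0.958, 0.001], [0.002, -0.0, -1.0]]
wrist_force: [1.1, -0.1, -0.0]
gripper_width: 0.005
grasp_force: 0.0
```

```bash
python3 -m handwheel '[0,0.3,0,0,0, 0,0.6,0,0,0, 0,0.6,0,0,0]';python3 -m handwheel '[0,0.3,0,0,0, 0,0.6,0,0,0, 0,0.6,0,0,0]'
```

```text
time: 3.98
tool_pos: [524.4, -91.4, 128.4]
eef_rot: [[0.959, 0.285, 0.001], [0.285, -0.959, 0.001], [0.001, -0.0, -1.0]]
wrist_force: [0.3, 0.4, -0.1]
gripper_width: -0.001
grasp_force: 0.0
time: 4.35
tool_pos: [528.7, -90.4, 128.3]
eef_rot: [[0.959, 0.284, -0.002], [0.284, -0.959, -0.001], [-0.002, 0.001, -1.0]]
wrist_force: [-3.2, -2.8, 2.1]
gripper_width: 0.001
grasp_force: 2.3
```

```bash
python3 -m handwheel '[0,0.2,0,0,0, 0,0.3,0,0,0, 0,0.3,0,0,0]'; python3 -m handwheel '[0,-1,0,0,0, 0,-4,0,0,0, 0,-6,0,0,0, 0,-6,0,-6,0, 0,-6,0,-12,0, 0,-6,0,-12,0]'
python3 - <<'E'
from h import *
for n in ('top','scene'):
    c=shot(n);cv2.imwrite(f'pics/{n}2.png',cv2.resize(c['frame'][110:290,250:450,::-1],None,fx=3,fy=3))
s=sensors.sense();print(s['tool_pos'],s['q'].round(1))
E
```

```text
time: 4.72
tool_pos: [530.4, -90.0, 128.3]
eef_rot: [[0.959, 0.284, -0.004], [0.284, -0.959, -0.002], [-0.005, 0.001, -1.0]]
wrist_force: [-7.1, -4.2, 4.8]
gripper_width: 0.002
grasp_force: 4.0
time: 5.48
tool_pos: [478.4, -106.5, 254.0]
eef_rot: [[0.958, 0.285, 0.013], [0.285, -0.958, -0.002], [0.012, 0.005, -1.0]]
wrist_force: [0.4, 0.5, 0.3]
gripper_width: 0.001
grasp_force: 0.0
[ 475.62224672 -105.95929027  249.09933936] [-12.6  11.8   0.4  78.4   0.  150.8]
```

View pics/top2.png

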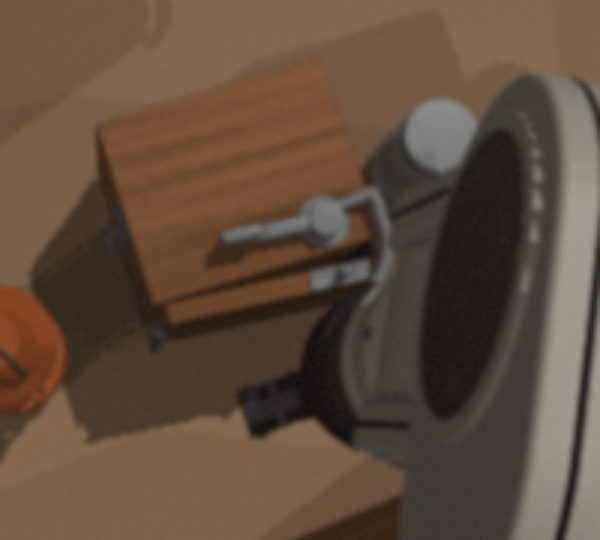

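The door now stands slightly ajar at its strip, with the door-top keeper at (345,272) in front of the cam's reach. The lever tab is at about (235,237) and still unlocked. I go over to the front side of the tab, with the hand rolled −90° so the last joint has room.

```bash
python3 -m handwheel '[0,0,0,0,-0.18, 0,1,0,0,-0.36, 0,2,0,0,-0.54, 0,3,-0.1,0,-0.72, 0,4,-0.2,0,-0.9, 0,5,-0.2,0,-1.08, 0,6,-0.2,0,-1.26, 0,7.3,-0.2,0,-1.44, 0,7.3,-0.2,0,-1.57, 0,7.3,-0.2,0,-1.57]'; python3 -m handwheel '[0,0,0,3,0, 0,0,0,6,0, 0,0,0,8.9,0, 0,0,0,8.9,0, 0,0,0,8.9,0]'
python3 - <<'E'
from h import *
s=sensors.sense();print(s['tool_pos'],s['q'].round(1),s['wrist_force'].round(1))
p=np.load('pose.npy');c,si=np.cos(p[2]),np.sin(p[2]);d=s['tool_pos'][:2]-p[:2];print('box',c*d[0]+si*d[1],-si*d[0]+c*d[1])
for n in ('scene','top'):
    c=shot(n);cv2.imwrite(f'pics/{n}3.png',cv2.resize(c['frame'][110:290,250:450,::-1],None,fx=3,fy=3))
E
```

```text
time: 6.82
tool_pos: [543.6, -83.0, 246.2]
eef_rot: [[-0.283, 0.959, -0.004], [0.959, 0.283, 0.001], [0.002, -0.003, -1.0]]
wrist_force: [0.5, -0.4, -0.4]
gripper_width: -0.0
grasp_force: 0.0
time: 7.45
tool_pos: [544.6, -83.5, 159.9]
eef_rot: [[-0.283, 0.959, 0.001], [0.959, 0.283, 0.0], [-0.0, 0.001, -1.0]]
wrist_force: [0.7, 1.8, 0.6]
gripper_width: 0.001
grasp_force: 0.0
[544.56189396 -83.45986367 159.89316175] [-8.7 21.8  0.6 68.8  0.  64.8] [0.7 1.8 0.6]
box -76.08998343877684 12.58133247014783
```

View pics/top3.png

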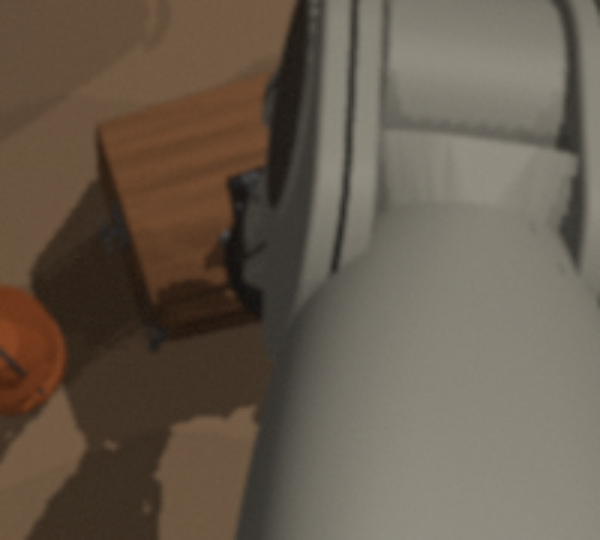

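```bash
python3 -m handwheel '[0,0,0.8,0,0, 0,0.04,1.25,0,0, 0,0.16,1.77,0,0.087, 0,0.27,2.29,0,0.175, 0,0.3,2.8,0,0.26, 0,0.32,3.34,0,0.35, 0,0.26,3.87,0,0.436, 0,0.19,4.4,0,0.524, 0,0.03,4.9,0,0.61, 0,-0.13,5.41,0,0.7]'
python3 - <<'E'
from h import *
s=sensors.sense();print(s['tool_pos'],s['q'].round(1),s['wrist_force'].round(1))
p=np.load('pose.npy');c,si=np.cos(p[2]),np.sin(p[2]);d=s['tool_pos'][:2]-p[:2];print('box',c*d[0]+si*d[1],-si*d[0]+c*d[1])
E
```

```text
time: 8.8
tool_pos: [596.8, -69.0, 159.5]
eef_rot: [[0.403, 0.915, -0.0], [0.915, -0.403, 0.0], [-0.0, -0.0, -1.0]]
wrist_force: [-0.7, 0.5, 1.8]
gripper_width: 0.0
grasp_force: 0.5
[596.77693385 -69.03459241 159.45325695] [ -6.6  27.3   9.2  71.8   0.  107.2] [-0.7  0.5  1.8]
box -21.921816263073737 12.025898309602638
```

```bash
python3 -m handwheel '[0,0.14,0.5,0,0.087, 0,0.24,1.03,0,0.175, 0,0.28,1.57,0,0.26, 0,0.29,2.1,0,0.35, 0,0.23,2.62,0,0.436, 0,0.15,3.15,0,0.524, 0,0.02,3.65,0,0.61, 0,-0.16,4.16,0,0.7, 0,-0.16,4.16,0,0.7]'
python3 - <<'E'
from h import *
s=sensors.sense();print(s['tool_pos'],s['q'].round(1),s['wrist_force'].round(1))
p=np.load('pose.npy');c,si=np.cos(p[2]),np.sin(p[2]);d=s['tool_pos'][:2]-p[:2];print('box',c*d[0]+si*d[1],-si*d[0]+c*d[1])
E
```

```text
time: 9.93
tool_pos: [634.5, -87.3, 159.3]
eef_rot: [[0.896, 0.444, 0.0], [0.444, -0.896, -0.0], [0.0, 0.0, -1.0]]
wrist_force: [-0.8, 0.1, -0.1]
gripper_width: 0.001
grasp_force: 0.0
[634.5089039  -87.26918404 159.33864828] [ -7.8  31.9  16.6  74.7  -0.  145.8] [-0.8  0.1 -0.1]
box 9.307142801577918 -15.919656093455202
```

```bash
python3 -m handwheel '[0,0.15,0.5,0,0.087, 0,0.23,1.04,0,0.175, 0,0.23,1.04,0,0.175]'; python3 -m handwheel '[0,0,0.2,0,0, 0,0,0.4,0,0, 0,0,0.4,0,0]'
```

```text
time: 10.3
tool_pos: [641.1, -95.9, 159.3]
eef_rot: [[0.959, 0.282, 0.001], [0.282, -0.959, -0.001], [0.0, 0.001, -1.0]]
wrist_force: [-0.2, -0.2, 0.8]
gripper_width: -0.001
grasp_force: 0.1
time: 10.68
tool_pos: [641.2, -96.5, 159.3]
eef_rot: [[0.959, 0.283, -0.001], [0.283, -0.959, 0.006], [0.0, -0.006, -1.0]]
wrist_force: [-2.5, 8.5, 1.2]
gripper_width: 0.002
grasp_force: 4.3
```

```bash
python3 -m handwheel '[0,0,0.2,0,0, 0,0,0.4,0,0, 0,0,0.4,0,0]'; python3 -m handwheel '[0,0,-1,0,0, 0,0,-2.5,0,0, 0,0,-2.5,-6,0, 0,0,-2.5,-12,0, 0,-6,-2.5,-18,0, 0,-12,-2.5,-20,0, 0,-18,-2.5,-20,0, 0,-24,-2.5,-20,0, 0,-28,-2.5,-20,0, 0,-28,-2.5,-20,0]'
python3 - <<'E'
from h import *
for n in ('scene','top'):
    c=shot(n);cv2.imwrite(f'pics/{n}4.png',cv2.resize(c['frame'][110:300,200:460,::-1],None,fx=3,fy=3))
E
```

```text
time: 11.05
tool_pos: [641.3, -96.8, 159.3]
eef_rot: [[0.958, 0.286, -0.003], [0.286, -0.958, 0.012], [-0.0, -0.012, -1.0]]
wrist_force: [-4.7, 17.3, 3.2]
gripper_width: 0.003
grasp_force: 8.5
time: 12.3
tool_pos: [363.9, -158.4, 360.4]
eef_rot: [[0.961, 0.277, 0.002], [0.277, -0.961, -0.002], [0.001, 0.002, -1.0]]
wrist_force: [0.5, 1.2, 0.8]
gripper_width: 0.0
grasp_force: 0.0
```

View pics/top4.png

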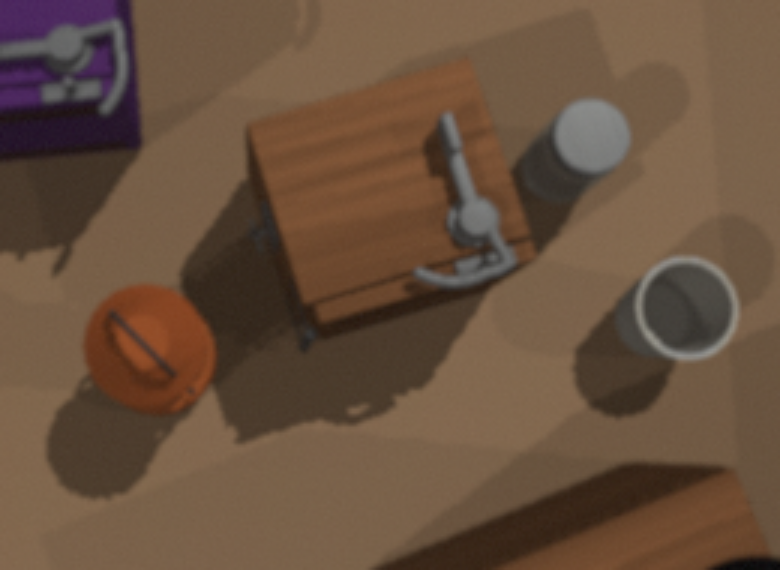

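The lever at (447,117) points straight back. The cam wraps the keeper pin at (475,265), the door is drawn shut, and the lantern, jar and cup are where they were. The finger stalled at the stop at the predicted 90° position.

```bash
python3 -c "
from workcell import r
print(r.close_job())"
```

```text
the job is handed in; nothing more can be done
None
```

I swung the spice box's door shut and turned the cam lock lever a full quarter turn clockwise to its stop. The last picture shows the cam holding the pin with the door drawn shut and the lantern, jar and cup still standing; I handed the job in at about 12.4 s.

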